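Set a lead-screw sample slide to its index, backlash taken out

ROBOT

A 7-joint arm with a two-finger parallel gripper is mounted at the origin on a cart in front of the work surface, level with it; the furniture and walls round the work are solid. World frame = base frame: x ahead of the robot, y to its left, z up, the work surface at z = 0. Lengths are in m, angles in rad, forces in N, time in s.
With the tool pointing down it reaches from about 0.425 to 0.925 m from the base axis. Payload 6.8 kg.
Tool frame: the origin (TCP) lies between the finger pads, 19 mm behind the fingertips; this is the grasp point; z points along the fingers, y is the line along which they close (so a half turn about z gives the same grasp; the last joint's range is limited). The gripper opens to 85 mm and grips with 20 to 120 N. Pads are 22 mm wide; open, the fingers measure 114 mm over their backs; the gripper's body (76 mm by 85 mm) begins 54 mm behind the grasp point. The pads swing forward as they close: fully open they stand 13 mm farther back than shut.
Start: joints at [1.211, 0.477, 0.022, 1.555, -0.011, 1.109, -0.083], TCP at [0.168, -0.654, 0.25] pointing down, gripper open.
Joint ranges: [-2.96, 2.96], [-0.34, 2.1], [-1.41, 1.46], [0.24, 2.44], [-1.37, 4.51], [0.17, 1.92], [-2.96, 2.96]. Speed limits (rad/s): [2.39, 2.39, 3.14, 3.14, 3.14, 3.14, 3.14].

INTERFACE

Orientations are given as a unit quaternion [w, x, y, z].
In Python, from station import telemetry, viewer, job, search_frame, cut_out gives the robot as it stands. The module is installed in compiled form; this text tells all that it offers.
- The arm moves only by the shell command python3 -m crank 'ROWS' [FORCE]. ROWS is JSON, a list of rows, each an object with "delta_rot": the turn, a rotation vector about the tool's x, y, z in degrees, a list of three; "xyz": the shift along the tool's x, y, z in m, a list of three; "fingers": the gripper command: -1 is fully open, 1 is shut, values between are in proportion. In form: [{"delta_rot": [ax, ay, az], "xyz": [dx, dy, dz], "fingers": fingers}, ...]. A call has 1 to 10 rows; each row is the pose to reach, as a shift and turn from the pose commanded when the call began, along the tool's axes at that moment; what a row does not reach only later rows make up. A row lasts 1/10 s, in which the tool goes at most 50 mm and 8.59 degrees, less where a joint would pass 70% of its speed; a pose out of reach is approached as far as the arm can. A call with a gripper value outside its range is refused whole. The fingers move at their own pace and stop on an object; FORCE is the grip in N (left out, the last holds). Time passes only in rows, so rows that repeat a pose let the fingers close. It gives the time, the measured TCP pose, the force, the opening and the grip force at its end, in the units of the state.
- telemetry.get_obs(): the state, without advancing time (a new reading comes with each control period).
- viewer.read_camera(name): name is "side" or "top"; returns a dict with "img" (384x512x3 uint8, red, green, blue), "fx", "fy", "cx", "cy" (pixels), "k1" (the pictures are not rectified: a ray, as slopes to the right and down, at radius r is drawn at 1 + k1 r^2 times it, then the intrinsics apply), "origin" and "rotation" of the camera in the world. Camera axes: x right, y up, looking along -z (the intrinsics and any distortion apply to the point x, -y, -z); pixel columns grow to the right and rows downward; lengths in m; the calibration is good to about 2 mm. A picture is of the moment at which its call begins. There is no depth.
- job.hand_in(): hands the job in; it is judged then, once.
Trained networks look in the newest picture that a camera, given by its name, has taken for a name from the list of things; names that differ only in an ending like _2 or _b are one class to them, and where a whole thing is asked for, a point or a joint stands for the part that bears it (a point fixed in the world has none). Each returns a list of dicts, best first, with "score" (0 to 1); they miss things now and then, are a little off and sometimes report something else, mostly with a low value. They report only what shows in the picture. A call takes as long as a camera call.
- search_frame(camera, thing): "pixel" ([column, row] in pixels, amid what is visible of it).
- cut_out(camera, thing): "pixels" (384x512 bool, what is visible of it) and "pixel" ([column, row] in pixels, amid what is visible of it).
The state is a dict: "t": time; "q": joint angles; "joint_vel": joint speeds; "joint_torque": joint torques, N m; "eef_pos": TCP position; "tool_rot": TCP orientation; "contact_force": force on the tool from outside, world axes, zero at the start; "torque": the same for the moment, N m; "gripper_width": opening from 0.0 (shut) to 1.0 (fully open); "grasp_force": force on a finger pad.
Only numpy, scipy, OpenCV 4.12 (cv2) and the standard library are available. Lean on these libraries where they do the work, as an engineer would, in place of code of your own. Each camera call takes 0.05 s, during which the arm holds its last target. There are 200 camera calls.

TASK

The screw of this sample slide has play. Wind the slide with the hand crank outward, past the index, until you feel it come up against the rubber end stop without forcing it; then wind it back toward the crank and stop with its pointer level with the index, arriving from the stop side only, so that the nut is left bearing on the fork lug nearest the crank. Let go of the crank and leave the things around it alone.

Things in the scene. Friction and masses are not known exactly. Their poses are not given: they have to be found in the camera images.
- crank_axis (a point): Point on the vertical axis of the hand crank, 112 mm above the bench: TCP height for gripping its handle. The crank is a dark spoked wheel 113 mm across on a grey gearbox at one end of the slide's bed; its rim's top is 80 mm above the bench. Site axes: y points along the bed away from the crank ('outward', the way the slide travels), z up.
- handle_grip (a point): Centre of the crank's handle at gripping height: an upright black sleeve 20 mm in diameter, from 83 to 128 mm above the bench, 42 mm from crank_axis. It spins freely on its pin, so it can be pinched from above and led round the circle without turning the gripper. At the start it is on the -x side (robot's side) of crank_axis.
- crank (a joint): Angle of the crank, rad, 0 at the start. Grows clockwise seen from above; clockwise moves the nut outward by 4 mm per rad, anticlockwise back toward the crank. Drag at the handle: about 1.2 N while the nut runs free in its play, about 3.6 N while it pushes the slide. Its range, -9 to 13 rad, is more than the job needs.
- nut_mid (a point): Middle of the top of the brass nut (32 mm across, 16 mm along the screw) that sits in the fork of the slide, between its two lugs; the lugs' faces are 23 mm apart, so the nut has 7 mm of play along y (1.75 rad of the crank).
- fork_mid (a point): Middle between the two lugs of the slide's fork, just beside the crank-side end of the slide. The nut bears on the outward lug when nut_mid is +3.5 mm along y from here, and on the lug nearest the crank when it is -3.5 mm. At the start the nut lies anywhere in the play. Site axes as crank_axis.
- carriage: The slide: an aluminium platform 84 x 70 mm that carries a petri dish, guided on two rails, moving only along y. Its friction (25 N) holds it wherever the nut leaves it. Its origin is not at its middle: use the points.
- carriage_end (a point): Middle of the outward end face of the slide, which meets the buffer of the end stop.
- pointer (a point): Tip of the slide's pointer, a thin blade on the side that faces the robot. At the start it lies 1 to 15 mm short of the index (on its crank side).
- mark (a point): Tip of the index, a thin blade on a small dark block with a screw on the bar beside the slide, facing the pointer across a 1 mm gap. Its y axis is the outward direction. Pointer and index are level when they have the same y in this frame.
- end_stop: Dark steel block across the rails at the outward end, with a stiff rubber buffer facing the slide; set elsewhere each run. Origin on the bench below the buffer's face. More than 150 N on the buffer is forcing it: that is about 14 N at the handle above the running drag (42 mm crank, 4 mm per rad). From first touch to there the crank turns only 0.14 rad.
- stop_face (a point): Middle of the face of the end stop's rubber buffer; the slide touches it when carriage_end is here.
- sample_jar: Screw-lid sample jar, 54 mm wide and 78 mm high, standing beside the bed on the robot's side; bystander. Origin under its centre.
- brass_weight: Round knobbed weight, 40 mm wide and 67 mm high, on the far side of the bed; bystander. Origin under its centre.
- stopwatch: Flat black stopwatch, 65 x 56 x 12 mm, on the far side of the bed; bystander. Origin under its centre.
- stage_base: The slide's fixed bed: aluminium plate 142 x 290 x 12 mm with two rails, the screw and the gearbox. Its y axis is the outward direction. Origin on the bench, 115 mm outward of the crank's axis.

How it is judged:
By the outcome, as a careful person would: the job done as asked, in the order asked, and still so for the second after the job is handed in, with the robot touching nothing.
It also fails if it takes over 70 s, if anything falls off the work surface, if the arm or the gripper's body presses on something with over 40 N, if the wrist force passes 120 N, or if a joint passes its speed limit or range.

## Working session

There is one attempt and no reset: what is moved stays moved. The work goes in short steps, Python scripts to look and compute and a shell command to move; the robot and the scene stay as the last step left them, time stands still between calls to the robot, and variables do not carry over. Pictures are saved under pics/ and viewed, at most 10 in all, crops included, and the job is handed in when it is done.

```bash
mkdir -p pics; cat > h.py <<'E'
import numpy as np, cv2
from station import telemetry, viewer, job, search_frame, cut_out
def ray(c,p):
    d=cv2.undistortPoints(np.array([[p]],float),np.array([[c['fx'],0,c['cx']],[0,c['fy'],c['cy']],[0,0,1.]]),np.array([c['k1'],0,0,0.]))[0,0]
    R=np.array(c['rotation']).reshape(3,3); v=R@np.array([d[0],-d[1],-1.]); return np.array(c['origin']),v
def atz(c,p,z):
    o,v=ray(c,p); return o+v*(z-o[2])/v[2]
def proj(c,P):
    R=np.array(c['rotation']).reshape(3,3); q=R.T@(np.array(P)-c['origin']); x,y=q[0]/-q[2],-q[1]/-q[2]
    s=1+c['k1']*(x*x+y*y); return np.array([c['fx']*x*s+c['cx'],c['fy']*y*s+c['cy']])
E
python3 - <<'E'
from h import *
np.set_printoptions(precision=4,suppress=True)
for n in('side','top'):
    c=viewer.read_camera(n); cv2.imwrite(f'pics/{n}0.png',c['img'][:,:,::-1])
    print(n,c['origin'],c['rotation'],c['fx'],c['cx'],c['cy'],c['k1'])
    for t in 'crank_axis handle_grip nut_mid fork_mid carriage_end pointer mark stop_face sample_jar brass_weight stopwatch stage_base'.split():
        print(t,[(np.round(d['pixel'],1),round(d['score'],2)) for d in search_frame(n,t)[:2]])
o=telemetry.get_obs();print(o['eef_pos'],o['tool_rot'],o['contact_force'],o['t'])
E
```

```text
side [ 0.2643 -0.5281  0.4109] [ 0.8136  0.5609 -0.0957 -0.1195] 480.1344079320725 257.73598844635734 183.59741914499182 -0.0641412442268934
crank_axis [(array([241.4, 231.4]), 0.92)]
handle_grip [(array([264.3, 222.5]), 0.94), (array([169. , 213.2]), 0.34)]
nut_mid []
fork_mid [(array([234.7, 209.8]), 0.67)]
carriage_end [(array([232.7, 201.6]), 0.92), (array([265.2, 222.6]), 0.52)]
pointer [(array([233.1, 206.9]), 0.76)]
mark [(array([202.8, 214.1]), 0.6), (array([232.9, 207. ]), 0.17)]
stop_face [(array([221.3, 191.7]), 0.56)]
sample_jar [(array([167.4, 218.7]), 0.94)]
brass_weight [(array([266.6, 194.6]), 0.63), (array([270.2, 224.6]), 0.28)]
stopwatch [(array([290.6, 220.8]), 0.54)]
stage_base [(array([290.5, 220.4]), 0.67)]
top [0.3543 0.2341 0.9109] [ 0.7431  0.0794 -0.0677 -0.661 ] 479.67624955650524 258.43891569555865 187.82838424077875 -0.03559614491019754
crank_axis [(array([269.2, 223.4]), 0.94)]
handle_grip [(array([326.6, 210.5]), 0.66)]
nut_mid [(array([274.2, 211.9]), 0.7)]
fork_mid [(array([249. , 208.9]), 0.66)]
carriage_end [(array([243.9, 215. ]), 0.88)]
pointer [(array([247.8, 208.2]), 0.67)]
mark []
stop_face [(array([200.5, 211.6]), 0.74), (array([273. , 224.4]), 0.73)]
sample_jar [(array([227.9, 282.7]), 0.97), (array([201.1, 213. ]), 0.67)]
brass_weight [(array([219.5, 168.5]), 0.9), (array([204.2, 213. ]), 0.68)]
stopwatch [(array([257.5, 159.6]), 0.63), (array([243.2, 210. ]), 0.46)]
stage_base [(array([273.3, 226. ]), 0.69), (array([245.6, 212.3]), 0.19)]
[ 0.1682 -0.6537  0.25  ] [0.     0.9921 0.1255 0.    ] [ 0.6027  0.0794 -0.3611] 1.3
```

View pictures.

```bash
sed -i "s/np.array(c\['rotation'\]).reshape(3,3)/Rm(c)/" h.py; cat >> h.py <<'E'
from scipy.spatial.transform import Rotation
def Rm(c):
    w,x,y,z=c['rotation']; return Rotation.from_quat([x,y,z,w]).as_matrix()
E
python3 -c "
import cv2
a=cv2.imread('pics/side0.png');b=cv2.imread('pics/top0.png')
cv2.imwrite('pics/side0c.png',cv2.resize(a[150:270,140:320],None,fx=4.4,fy=4.4,interpolation=3))
cv2.imwrite('pics/top0c.png',cv2.resize(b[140:300,160:360],None,fx=3.7,fy=3.7,interpolation=3))"
```

```text
(no output)
```

View pics/side0c.png

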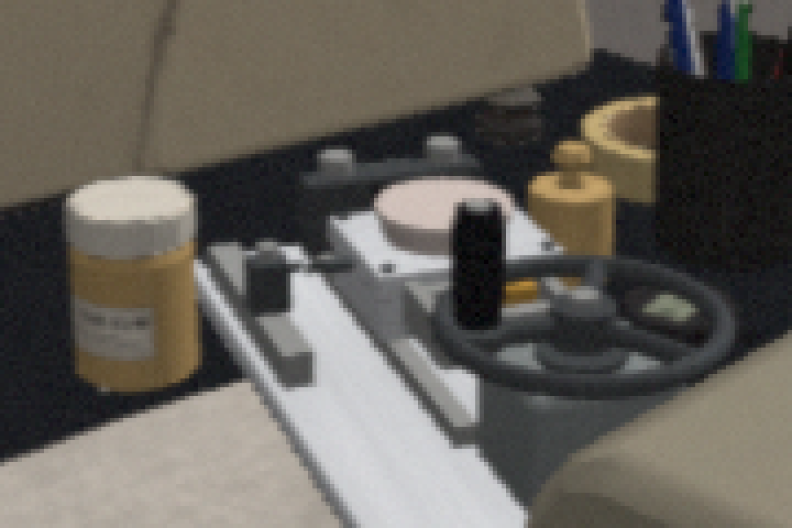

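View pics/top0c.png

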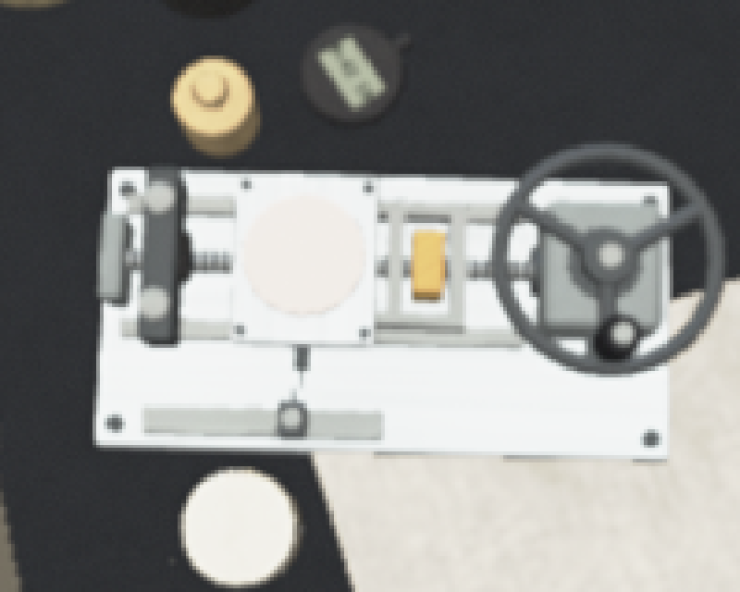

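```bash
cat > m.py <<'E'
from h import *
np.set_printoptions(precision=4,suppress=True)
s=viewer.read_camera('side');t=viewer.read_camera('top')
T=lambda u,v:(160+u/3.7,140+v/3.7); S=lambda u,v:(140+u/4.4,150+v/4.4)
print('handle top: top',atz(t,T(623,331),.128),'side',atz(s,S(479,206),.128))
print('hub top?',[atz(t,T(612,255),z) for z in(.08,.09)],[atz(s,S(580,300),z) for z in (.08,.09)])
for u,v in((497,255),(726,255),(612,143),(612,375)): print('rim',atz(t,T(u,v),.075))
for u,v in((113,168),(667,184),(667,458),(96,446)): print('bed corner',atz(t,T(u,v),.012))
m=[(cut_out(n,x)) for n,x in(('top','handle_grip'),('top','crank'),('side','handle_grip'))]
for d in m:
  for e in d[:2]: 
    ys,xs=np.nonzero(e['pixels']);print(e['score'],e['pixel'],len(xs),xs.min(),xs.max(),ys.min(),ys.max())
E
python3 m.py
```

```text
handle top: top [0.4628 0.1348 0.128 ] side [0.4659 0.1341 0.128 ]
hub top? [array([0.505 , 0.1371, 0.08  ]), array([0.5031, 0.1383, 0.09  ])] [array([0.5102, 0.148 , 0.08  ]), array([0.5028, 0.1275, 0.09  ])]
rim [0.4995 0.191  0.075 ]
rim [0.5122 0.0824 0.075 ]
rim [0.5605 0.1413 0.075 ]
rim [0.4489 0.1314 0.075 ]
bed corner [0.5328 0.3903 0.012 ]
bed corner [0.5577 0.1041 0.012 ]
bed corner [0.4177 0.0925 0.012 ]
bed corner [0.3902 0.378  0.012 ]
0.88 [328.2, 210.7] 1633 293 356 179 242
0.34 [239.2, 251.8] 85 235 242 247 258
0.7 [325.7, 210.8] 1708 293 355 179 242
0.18 [247.0, 212.8] 2357 222 286 187 240
0.84 [264.0, 224.9] 1418 238 305 195 240
```

View pics/side0.png

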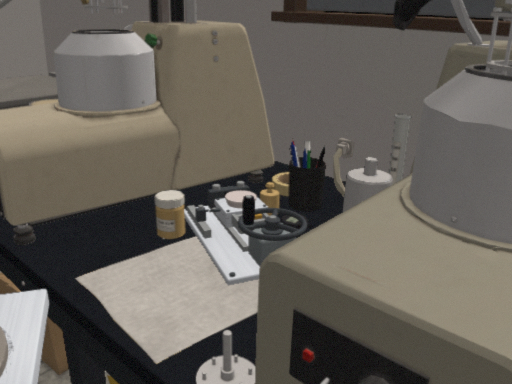

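View pics/top0.png

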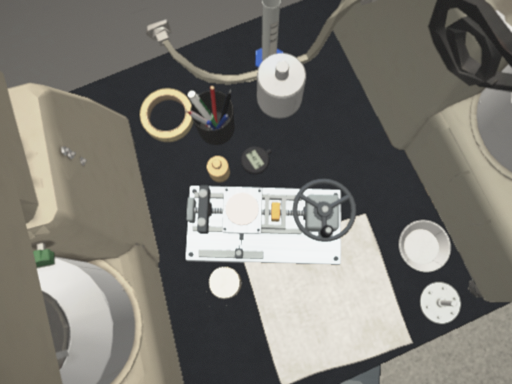

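```bash
python3 - <<'E'
from h import *
np.set_printoptions(precision=3,suppress=True)
t=viewer.read_camera('top');s=viewer.read_camera('side')
for p in((335,45),(395,150),(470,285),(495,300),(425,245),(440,303),(475,105),(510,150),(440,40),(420,384),(510,310)): print('top',p,[atz(t,p,z)[:2] for z in(0,.1,.2,.3)])
print('machine L',[(p,atz(t,p,0)[:2],atz(t,p,.3)[:2]) for p in((130,120),(160,260),(165,380))])
for p in((260,260),(410,180),(410,215),(500,65)): print('side',p,[atz(s,p,z)[:2] for z in(.1,.2,.3)])
print(proj(t,[.168,-.654,.25]),proj(s,[.3,-.1,.2]))
E
```

```text
top (335, 45) [array([0.866, 0.138]), array([0.81 , 0.148]), array([0.753, 0.159]), array([0.697, 0.17 ])]
top (395, 150) [array([0.653, 0.001]), array([0.62 , 0.027]), array([0.587, 0.052]), array([0.555, 0.078])]
top (470, 285) [array([ 0.407, -0.155]), array([ 0.401, -0.112]), array([ 0.395, -0.069]), array([ 0.39 , -0.027])]
top (495, 300) [array([ 0.385, -0.203]), array([ 0.381, -0.155]), array([ 0.378, -0.107]), array([ 0.375, -0.059])]
top (425, 245) [array([ 0.472, -0.067]), array([ 0.459, -0.034]), array([ 0.446, -0.001]), array([0.433, 0.032])]
top (440, 303) [array([ 0.368, -0.1  ]), array([ 0.366, -0.063]), array([ 0.365, -0.027]), array([0.363, 0.01 ])]
top (475, 105) [array([ 0.767, -0.156]), array([ 0.722, -0.113]), array([ 0.677, -0.07 ]), array([ 0.631, -0.027])]
top (510, 150) [array([ 0.68 , -0.228]), array([ 0.644, -0.177]), array([ 0.609, -0.126]), array([ 0.573, -0.076])]
top (440, 40) [array([ 0.904, -0.08 ]), array([ 0.844, -0.045]), array([ 0.783, -0.011]), array([0.723, 0.024])]
top (420, 384) [array([ 0.221, -0.071]), array([ 0.235, -0.037]), array([ 0.25 , -0.004]), array([0.265, 0.03 ])]
top (510, 310) [array([ 0.369, -0.231]), array([ 0.368, -0.18 ]), array([ 0.366, -0.129]), array([ 0.364, -0.078])]
machine L [((130, 120), array([0.654, 0.533]), array([0.555, 0.435])), ((160, 260), array([0.386, 0.429]), array([0.375, 0.365])), ((165, 380), array([0.174, 0.386]), array([0.234, 0.336]))]
side (260, 260) [array([ 0.438, -0.011]), array([ 0.382, -0.177]), array([ 0.326, -0.344])]
side (410, 180) [array([0.811, 0.203]), array([ 0.635, -0.032]), array([ 0.459, -0.267])]
side (410, 215) [array([0.714, 0.061]), array([ 0.569, -0.129]), array([ 0.425, -0.318])]
side (500, 65) [array([2.64 , 1.899]), array([1.876, 1.118]), array([1.112, 0.338])]
[900.071 499.283] [155.246 232.658]
```

```bash
python3 - <<'E'
from h import *
np.set_printoptions(precision=3,suppress=True)
t=viewer.read_camera('top');s=viewer.read_camera('side')
def tri(a,b):
    o1,v1=ray(t,a);o2,v2=ray(s,b);A=np.stack([v1,-v2],1);k=np.linalg.lstsq(A,o2-o1,rcond=None)[0];return o1+k[0]*v1,o2+k[1]*v2
print(tri((470,45),(408,10)))
print('cone top', tri((500,110),(500,68)))
o=telemetry.get_obs();c=o['tool_rot'];R=Rotation.from_quat([*c[1:],c[0]]).as_matrix();print(R)
p=o['eef_pos']
for w in((.112,-.436,.45),(.32,-.32,.45),(.425,-.155,.45),(.45,0,.45),(.4640,.134,.45)): print(R.T@(np.array(w)-p))
E
python3 -m crank '[{"delta_rot":[0,0,0],"xyz":[0,0,-0.05],"fingers":0.0},{"delta_rot":[0,0,0],"xyz":[0,0,-0.1],"fingers":0.0},{"delta_rot":[0,0,0],"xyz":[0,0,-0.15],"fingers":0.0},{"delta_rot":[0,0,0],"xyz":[0,0,-0.2],"fingers":0.0},{"delta_rot":[0,0,0],"xyz":[0,0,-0.2],"fingers":0.0}]' 40
python3 -c "
from h import *;print(telemetry.get_obs()['q'])"
```

```text
(array([0.651, 0.029, 0.415]), array([0.645, 0.033, 0.41 ]))
cone top (array([ 0.625, -0.058,  0.307]), array([ 0.679, -0.105,  0.353]))
[[ 0.968  0.249  0.   ]
 [ 0.249 -0.968 -0.   ]
 [ 0.     0.    -1.   ]]
[-0.    -0.225 -0.2  ]
[ 0.23  -0.285 -0.2  ]
[ 0.373 -0.419 -0.2  ]
[ 0.436 -0.563 -0.2  ]
[ 0.483 -0.689 -0.2  ]
t: 2.25
eef_pos: [0.1686, -0.6558, 0.4591]
tool_rot: [0.007, 0.992, 0.125, 0.001]
contact_force: [0.7, -0.4, -0.2]
gripper_width: 0.501
grasp_force: 0.0
[ 1.19918051  0.37328644  0.0414865   1.24996026 -0.01514983  1.50440038
 -0.08067243]
```

```bash
python3 -m crank '[{"delta_rot":[0,0,0],"xyz":[0,-0.05,0],"fingers":0.0},{"delta_rot":[0,0,0],"xyz":[0,-0.1,0],"fingers":0.0},{"delta_rot":[0,0,0],"xyz":[0,-0.15,0],"fingers":0.0},{"delta_rot":[0,0,0],"xyz":[0,-0.2,0],"fingers":0.0},{"delta_rot":[0,0,0],"xyz":[0.04,-0.22,0],"fingers":0.0},{"delta_rot":[0,0,0],"xyz":[0.085,-0.235,0],"fingers":0.0},{"delta_rot":[0,0,0],"xyz":[0.13,-0.25,0],"fingers":0.0},{"delta_rot":[0,0,0],"xyz":[0.18,-0.265,0],"fingers":0.0},{"delta_rot":[0,0,0],"xyz":[0.23,-0.285,0],"fingers":0.0},{"delta_rot":[0,0,0],"xyz":[0.23,-0.285,0],"fingers":0.0}]'
python3 -c "
from h import *;print(telemetry.get_obs()['q'])"
```

```text
t: 3.25
eef_pos: [0.3248, -0.3157, 0.4501]
tool_rot: [-0.0, 0.991, 0.131, 0.001]
contact_force: [-0.2, -0.5, 0.4]
gripper_width: 0.5
grasp_force: 0.0
[ 0.92587044 -0.01893988 -0.28310547  1.73884387 -0.00727583  1.41987319
 -0.66489725]
```

```bash
python3 -m crank '[{"delta_rot":[0,0,0],"xyz":[0.036,-0.034,0],"fingers":0.0},{"delta_rot":[0,0,0],"xyz":[0.072,-0.067,0],"fingers":0.0},{"delta_rot":[0,0,0],"xyz":[0.108,-0.1,0],"fingers":0.0},{"delta_rot":[0,0,0],"xyz":[0.143,-0.134,0],"fingers":0.0},{"delta_rot":[0,0,0],"xyz":[0.164,-0.18,0],"fingers":0.0},{"delta_rot":[0,0,0],"xyz":[0.185,-0.225,0],"fingers":0.0},{"delta_rot":[0,0,4],"xyz":[0.206,-0.27,0],"fingers":0.0},{"delta_rot":[0,0,9.2],"xyz":[0.222,-0.317,0],"fingers":0.0},{"delta_rot":[0,0,9.2],"xyz":[0.238,-0.36,0],"fingers":0.0},{"delta_rot":[0,0,9.2],"xyz":[0.253,-0.404,0],"fingers":0.0}]'
python3 -m crank '[{"delta_rot":[0,0,0],"xyz":[0,0,0.05],"fingers":0.0},{"delta_rot":[0,0,0],"xyz":[0,0,0.1],"fingers":0.0},{"delta_rot":[0,0,0],"xyz":[0,0,0.15],"fingers":0.0},{"delta_rot":[0,0,0],"xyz":[0,0,0.2],"fingers":0.0},{"delta_rot":[0,0,0],"xyz":[0,0,0.25],"fingers":0.0},{"delta_rot":[0,0,0],"xyz":[0,0,0.25],"fingers":0.0},{"delta_rot":[0,0,0],"xyz":[0,0,0.25],"fingers":0.0}]'
python3 - <<'E'
from h import *
o=telemetry.get_obs();print(o['q'],o['eef_pos'],o['tool_rot'])
ims=[]
for n in('side','top'):
    c=viewer.read_camera(n); p=proj(c,[.464,.134,.128]); print(n,p)
    x,y=int(p[0]),int(p[1]); ims.append(cv2.resize(c['img'][y-60:y+60,x-60:x+60,::-1],(396,396),interpolation=3))
cv2.imwrite('pics/pre.png',np.hstack(ims))
E
```

```text
t: 4.25
eef_pos: [0.4642, 0.1352, 0.4501]
tool_rot: [0.0, 0.999, 0.045, 0.0]
contact_force: [0.7, -1.4, -0.1]
gripper_width: 0.503
grasp_force: 0.0
t: 4.95
eef_pos: [0.4644, 0.134, 0.2006]
tool_rot: [-0.0, 0.999, 0.046, -0.001]
contact_force: [0.9, 0.1, 1.1]
gripper_width: 0.498
grasp_force: 0.0
[ 0.26928211  0.31985598 -0.79590237  2.01159036  0.28462694  0.92296911
 -2.15477762] [0.46440173 0.13395542 0.20063026] [-1.69518403e-04  9.98952267e-01  4.57608946e-02 -5.29265348e-04]
side [247.68768371 196.95496499]
top [328.94007262 228.81221147]
```

View pics/pre.png

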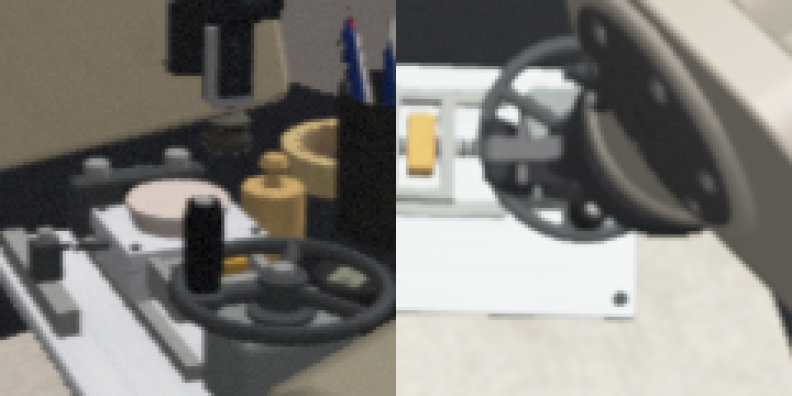

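```bash
python3 - <<'E'
from h import *
c=viewer.read_camera('side')
for z in (.083,.128,.185,.2,.25): print(z,(proj(c,[.4644,.134,z])-[187,136])*3.3)
g=cv2.imread('pics/pre.png')[:,:396].mean(2)
for r in (60,80,95,230,260): print(r,g[r,150:280:4].astype(int))
E
```

```text
0.083 [199.74624346 287.56290061]
0.128 [201.08320254 201.07069967]
0.185 [202.8801643   86.03413024]
0.2 [203.3731546   54.71191934]
0.25 [205.07978673 -52.94591283]
60 [105 106 102  82  65  44  23  22  19  25  16  22  21  36  73  86  82  46
  27  23  22  27  25  25  20  28  89 105 107 107 107 104 110]
80 [108 106 106 109 108 107 104 105 106 104 104 106 104  68  76  86  77  34
  26  17  25  32  28  21  22  40  96 105 105 109 108 106 109]
95 [105 106 106 107 107 107 107 107 105 107 104 108 102  74  77  85  79  44
  28  29  35  36  41  41  47  59  97 104 103 105 102  93  83]
230 [ 97  99 101 102 102 102 103 100  63  31  15  10  17  18  15  14  15  13
  73 186 216 216 213 215 211 176 105 105 126 108  93  90  88]
260 [131 146 147 135 140 139 143 137  85  32  20  18  14  16  14   7  17  16
  41  84  96 117 125 124 107  88 118 145 150 134 103  95  90]
```

```bash
python3 - <<'E'
from h import *
c=viewer.read_camera('side')
X=np.array([.9958,.0915,0]);Y=np.array([-.0915,.9958,0]);C=np.array([.4644,.134,.195])
for s in(-1,1):
  for d in(.021,.0355):
    print(s,d,[((proj(c,C+X*a+Y*s*d)-[187,136])*3.3).round() for a in(-.011,.011)])
g=cv2.imread('pics/side0.png') # none
im=viewer.read_camera('side')['img'];cv2.imwrite('pics/g.png',cv2.resize(im[60:220,170:330,::-1],(640,640),interpolation=3))
E
```

```text
-1 0.021 [array([198.,  81.]), array([243.,  76.])]
-1 0.0355 [array([210.,  91.]), array([256.,  86.])]
1 0.021 [array([165.,  55.]), array([208.,  50.])]
1 0.0355 [array([154.,  46.]), array([197.,  42.])]
```

View pics/g.png

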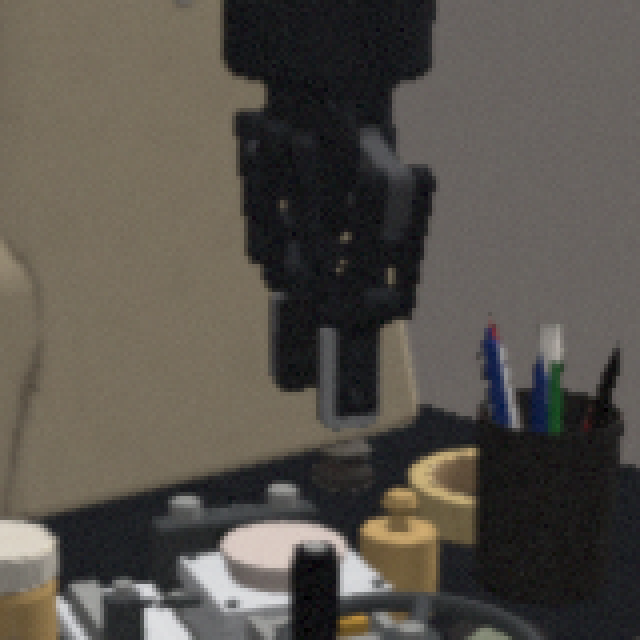

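The picture shows both fingers straddling the handle line (far finger x≈295, near ≈345, handle ≈315 in the crop), which agrees with the model. Descending and gripping.

```bash
python3 -m crank '[{"delta_rot":[0,0,0],"xyz":[0,0,0.04],"fingers":0.0},{"delta_rot":[0,0,0],"xyz":[0,0,0.07],"fingers":0.0},{"delta_rot":[0,0,0],"xyz":[0,0,0.088],"fingers":0.0},{"delta_rot":[0,0,0],"xyz":[0,0,0.088],"fingers":0.0},{"delta_rot":[0,0,0],"xyz":[0,0,0.088],"fingers":1.0},{"delta_rot":[0,0,0],"xyz":[0,0,0.088],"fingers":1.0},{"delta_rot":[0,0,0],"xyz":[0,0,0.088],"fingers":1.0},{"delta_rot":[0,0,0],"xyz":[0,0,0.088],"fingers":1.0}]' 40
python3 - <<'E'
from h import *
c=viewer.read_camera('top');cv2.imwrite('pics/grip.png',c['img'][:,:,::-1])
for n in('top','side'):
  viewer.read_camera(n)
  for t in ('nut_mid','fork_mid','pointer','mark','carriage_end','stop_face'): print(n,t,[(d['pixel'],round(d['score'],2)) for d in search_frame(n,t)[:2]])
E
```

```text
t: 6.0
eef_pos: [0.4655, 0.1344, 0.1137]
tool_rot: [-0.0, 0.999, 0.045, 0.002]
contact_force: [-1.9, -0.6, 8.4]
gripper_width: 0.213
grasp_force: 39.4
top nut_mid [([274.9, 212.6], 0.74)]
top fork_mid [([249.0, 209.0], 0.97), ([237.2, 252.2], 0.3)]
top pointer [([247.3, 209.1], 0.67)]
top mark []
top carriage_end [([242.4, 211.2], 0.96)]
top stop_face [([202.7, 212.7], 0.66)]
side nut_mid [([270.1, 199.1], 0.48), ([239.0, 233.4], 0.23)]
side fork_mid [([229.9, 208.9], 0.96)]
side pointer [([232.4, 211.4], 0.63)]
side mark [([199.9, 215.8], 0.46), ([267.6, 228.3], 0.24)]
side carriage_end [([230.5, 209.7], 0.96)]
side stop_face [([217.6, 194.1], 0.85)]
```

```bash
cat > st.py <<'E'
from h import *
import sys
np.set_printoptions(precision=4,suppress=True)
X=np.array([.9958,.0915]);Y=np.array([-.0915,.9958])
A=np.array([float(a) for a in sys.argv[1:3]]) if len(sys.argv)>2 else np.array([.5073,.1382])
o=telemetry.get_obs();p=np.array(o['eef_pos'])[:2]-A;f=np.array(o['contact_force'])
x,y=p@X,p@Y;phi=np.arctan2(y,-x);r=np.hypot(x,y)
T=np.array([np.sin(phi),np.cos(phi)]);N=np.array([-np.cos(phi),np.sin(phi)])
fs=np.array([f[:2]@X,f[:2]@Y])
print('t',o['t'],'phi',phi%(2*np.pi),'r',r,'Ftan(resisting +)',-fs@T,'Frad',fs@N,'fz',f[2],'pos',o['eef_pos'],'q7',o['q'][6])
E
python3 -m crank '[{"delta_rot":[0,0,0],"xyz":[0.0002,-0.0042,-0.001],"fingers":1.0},{"delta_rot":[0,0,0],"xyz":[0.0008,-0.0083,-0.001],"fingers":1.0},{"delta_rot":[0,0,0],"xyz":[0.0019,-0.0124,-0.001],"fingers":1.0},{"delta_rot":[0,0,0],"xyz":[0.0033,-0.0164,-0.001],"fingers":1.0},{"delta_rot":[0,0,0],"xyz":[0.0051,-0.0201,-0.001],"fingers":1.0},{"delta_rot":[0,0,0],"xyz":[0.0073,-0.0237,-0.001],"fingers":1.0}]'
python3 st.py
```

```text
t: 7.35
eef_pos: [0.4704, 0.1587, 0.1137]
tool_rot: [-0.0, 0.999, 0.046, 0.001]
contact_force: [1.9, -3.6, 7.1]
gripper_width: 0.219
grasp_force: 40.8
t 7.35 phi 0.5989638667637005 r 0.04220392484533631 Ftan(resisting +) 2.1877213877827093 Frad -3.4347259781866453 fz 7.129852811493142 pos [0.4704 0.1587 0.1137] q7 -2.3327573236338814
```

```bash
python3 -m crank '[{"delta_rot":[0,0,0],"xyz":[0.0054,-0.0064,-0.001],"fingers":1.0},{"delta_rot":[0,0,0],"xyz":[0.012,-0.0116,-0.001],"fingers":1.0},{"delta_rot":[0,0,0],"xyz":[0.0194,-0.0154,-0.001],"fingers":1.0},{"delta_rot":[0,0,0],"xyz":[0.0275,-0.0177,-0.001],"fingers":1.0},{"delta_rot":[0,0,0],"xyz":[0.0359,-0.0183,-0.001],"fingers":1.0}]'
python3 st.py
python3 -m crank '[{"delta_rot":[0,0,0],"xyz":[0.0083,0.0011,0],"fingers":1.0},{"delta_rot":[0,0,0],"xyz":[0.0162,0.0038,0],"fingers":1.0},{"delta_rot":[0,0,0],"xyz":[0.0235,0.008,0],"fingers":1.0},{"delta_rot":[0,0,0],"xyz":[0.0297,0.0136,0],"fingers":1.0},{"delta_rot":[0,0,0],"xyz":[0.0347,0.0203,0],"fingers":1.0}]'
python3 st.py
python3 -c "
from h import *;print(telemetry.get_obs()['q'])
c=viewer.read_camera('top')['img'][140:300,160:360,::-1];cv2.imwrite('pics/t2.png',cv2.resize(c,None,fx=3.7,fy=3.7,interpolation=3))"
```

```text
t: 7.85
eef_pos: [0.5032, 0.1803, 0.1138]
tool_rot: [-0.0, 0.999, 0.046, -0.001]
contact_force: [-4.6, -1.4, 3.8]
gripper_width: 0.219
grasp_force: 40.6
t 7.85 phi 1.5652558775461078 r 0.04224933602016808 Ftan(resisting +) 4.68003164024993 Frad -0.9845060801749721 fz 3.8220620634898346 pos [0.5032 0.1803 0.1138] q7 -2.342400823462726
t: 8.35
eef_pos: [0.541, 0.1634, 0.1139]
tool_rot: [-0.001, 0.999, 0.046, 0.001]
contact_force: [0.2, 4.4, -4.0]
gripper_width: 0.218
grasp_force: 39.8
t 8.35 phi 2.5901789901436505 r 0.0420552942957417 Ftan(resisting +) 3.37856333774935 Frad 2.8124503680640505 fz -4.029461358015442 pos [0.541  0.1634 0.1139] q7 -2.2820908096439787
[ 0.12253602  0.55887819 -0.68433317  1.90146906  0.46364174  0.84211547
 -2.28209081]
```

View pics/t2.png

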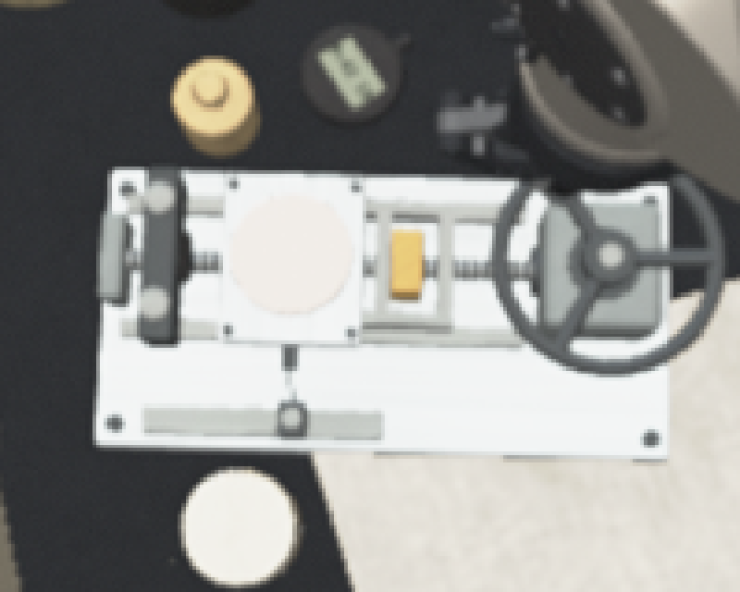

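```bash
python3 -m crank '[{"delta_rot":[0,0,0],"xyz":[0.0036,0.0076,0],"fingers":1.0},{"delta_rot":[0,0,0],"xyz":[0.0056,0.0157,0],"fingers":1.0},{"delta_rot":[0,0,0],"xyz":[0.0059,0.0241,0],"fingers":1.0},{"delta_rot":[0,0,0],"xyz":[0.0046,0.0324,0],"fingers":1.0},{"delta_rot":[0,0,0],"xyz":[0.0017,0.0402,0],"fingers":1.0},{"delta_rot":[0,0,0],"xyz":[-0.0028,0.0474,0],"fingers":1.0},{"delta_rot":[0,0,0],"xyz":[-0.0085,0.0534,0],"fingers":1.0},{"delta_rot":[0,0,0],"xyz":[-0.0154,0.0583,0],"fingers":1.0},{"delta_rot":[0,0,0],"xyz":[-0.0231,0.0616,0],"fingers":1.0}]'
python3 st.py
cat > im.py <<'E'
from h import *
import sys
np.set_printoptions(precision=3,suppress=True)
n=int(sys.argv[1]);F=np.mean([viewer.read_camera('top')['img'].astype(float) for _ in range(n)],0)[140:300,160:360].mean(2)
np.save(sys.argv[2],F)
# platform shift vs first average picture
a=cv2.imread('pics/top0.png')[140:300,160:360].astype(np.float32).mean(2)
w=np.ascontiguousarray
def prof(r0,r1,c0,c1): return F[r0:r1,c0:c1]
for r in range(93,110): print(r,F[r,70:90].astype(int))
print('end',F[55:85,42:75].mean(0).astype(int))
E
python3 im.py 4 f1.npy
```

```text
t: 9.3
eef_pos: [0.5217, 0.0988, 0.1139]
tool_rot: [-0.0, 0.999, 0.046, -0.0]
contact_force: [1.5, 4.8, -6.6]
gripper_width: 0.217
grasp_force: 39.6
t 9.3 phi 4.453606518862159 r 0.0419382818819153 Ftan(resisting +) 3.0538295404506757 Frad -4.01209685908041 fz -6.578464827179444 pos [0.5217 0.0988 0.1139] q7 -2.183081284362708
93 [217 201 149 129 134 142 166 197 205 205 206 208 208 210 209 202 198 198
 199 200]
94 [238 217 140 100 103 130 192 231 235 234 234 234 234 234 233 231 230 230
 230 230]
95 [243 221 139  98 100 137 214 242 243 242 242 242 242 242 242 242 242 242
 241 241]
96 [244 220 136  98 101 141 220 244 243 243 243 243 243 242 243 243 242 242
 242 242]
97 [244 220 135  97 101 143 222 244 244 243 243 243 243 243 243 243 243 243
 243 243]
98 [244 224 142 100  99 145 224 243 244 243 243 243 243 243 243 243 243 243
 243 243]
99 [243 235 178 132 129 178 233 243 243 242 242 242 242 242 242 242 242 242
 242 242]
100 [244 243 228 189 198 231 242 243 243 243 243 243 242 242 242 242 242 242
 242 242]
101 [243 244 239 209 222 242 244 243 243 243 243 243 243 243 243 243 243 243
 242 242]
102 [243 244 240 209 226 243 244 243 243 243 243 243 243 243 243 243 243 243
 243 242]
103 [243 243 239 212 229 242 243 243 243 243 243 243 243 243 243 243 243 243
 243 243]
104 [243 243 240 227 238 243 243 243 241 237 242 243 242 242 242 242 242 243
 242 243]
105 [243 243 242 240 242 243 243 242 232 220 239 243 242 242 242 242 242 242
 242 242]
106 [243 243 243 242 243 243 243 242 224 204 239 243 242 242 241 241 241 241
 241 241]
107 [243 243 242 243 243 240 235 236 216 189 233 241 241 242 241 241 241 241
 241 241]
108 [242 243 243 243 242 221 186 186 166 148 185 203 224 241 243 242 242 242
 242 242]
109 [235 241 243 243 238 178 124 127 132 127 128 132 181 238 243 242 241 241
 241 242]
end [133 132 126 112  93  70  74 111 144 177 209 220 219 223 238 241 240 239
 239 238 237 237 237 236 236 236 236 236 236 236 236 236 236]
```

```bash
python3 -m crank '[{"delta_rot":[0,0,0],"xyz":[-0.0082,0.0018,0],"fingers":1.0},{"delta_rot":[0,0,0],"xyz":[-0.0166,0.0019,0],"fingers":1.0},{"delta_rot":[0,0,0],"xyz":[-0.0248,0.0003,0],"fingers":1.0},{"delta_rot":[0,0,0],"xyz":[-0.0326,-0.0029,0],"fingers":1.0},{"delta_rot":[0,0,0],"xyz":[-0.0396,-0.0075,0],"fingers":1.0},{"delta_rot":[0,0,0],"xyz":[-0.0455,-0.0135,0],"fingers":1.0}]'
python3 st.py; python3 im.py 4 f2.npy | tail -2
python3 -c "
import numpy as np,cv2
F=np.load('f2.npy');cv2.imwrite('pics/f2.png',cv2.resize(F[40:115,20:100].astype('uint8'),None,fx=8,fy=8,interpolation=3))"
```

```text
t: 10.1
eef_pos: [0.4771, 0.1089, 0.1141]
tool_rot: [-0.001, 0.999, 0.046, 0.002]
contact_force: [9.4, 4.0, -16.7]
gripper_width: 0.221
grasp_force: 39.5
t 10.1 phi 5.603919358907315 r 0.04209311880490317 Ftan(resisting +) 3.6189540778153693 Frad -9.529319728528895 fz -16.666914951857986 pos [0.4771 0.1089 0.1141] q7 -2.228623117904506
end [133 132 126 112  93  70  74 111 144 175 211 232 241 241 240 239 238 237
 237 237 236 236 236 236 236 236 236 236 236 236 236 236 236]
```

View pics/f2.png

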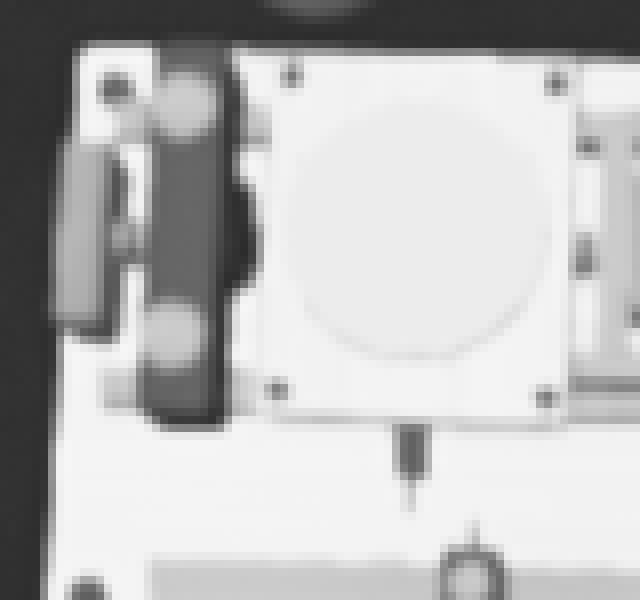

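```bash
python3 -m crank '[{"delta_rot":[0,0,0],"xyz":[-0.0004,-0.0023,0.0007],"fingers":1.0},{"delta_rot":[0,0,0],"xyz":[-0.0017,-0.004,0.0015],"fingers":1.0},{"delta_rot":[0,0,0],"xyz":[-0.0028,-0.0058,0.0015],"fingers":1.0},{"delta_rot":[0,0,0],"xyz":[-0.0038,-0.0076,0.0015],"fingers":1.0}]'
python3 st.py; python3 im.py 2 f3.npy | tail -2
```

```text
t: 10.7
eef_pos: [0.4727, 0.1146, 0.1137]
tool_rot: [0.001, 0.999, 0.045, 0.001]
contact_force: [3.3, -2.4, 6.4]
gripper_width: 0.218
grasp_force: 42.0
t 10.7 phi 5.777088350756526 r 0.041850970850745746 Ftan(resisting +) 3.857271129742038 Frad -1.3339202753097836 fz 6.351266493838998 pos [0.4727 0.1146 0.1137] q7 -2.248176952080618
end [133 132 126 112  93  70  74 111 144 176 216 238 241 240 239 238 238 238
 237 236 236 236 236 236 236 236 236 236 236 236 236 236 236]
```

```bash
python3 -m crank '[{"delta_rot":[0,0,0],"xyz":[-0.0009,-0.0019,0],"fingers":1.0},{"delta_rot":[0,0,0],"xyz":[-0.0018,-0.0038,0],"fingers":1.0}]' >/dev/null
python3 st.py
python3 -c "
import numpy as np;F=np.load('f3.npy');print(F[55:80,44:62].astype(int)[::3])"
```

```text
t 11.0 phi 5.875399188537448 r 0.04186906019697781 Ftan(resisting +) 3.530062542116954 Frad -0.17285729556518753 fz 7.67064717640665 pos [0.4705 0.1181 0.1138] q7 -2.256944393284985
[[193 179 143  95  60  76 141 195 205 218 240 242 242 242 242 242 242 241]
 [102  99  98  82  57  91 161 202 212 225 240 242 242 242 240 238 237 236]
 [103 102  98  81  58 122 218 244 243 240 241 241 241 239 236 236 236 236]
 [102 102  97  78  54  49  63 140 230 241 241 239 237 236 236 236 236 236]
 [103 102  94  76  55  49  51 109 206 241 238 238 236 236 236 236 236 236]
 [102 101  90  71  57  52  44  62 159 240 243 238 236 236 236 236 236 236]
 [102  99  88  64  50  49  56 101 186 241 241 231 233 236 236 236 236 236]
 [102 100  84  57  65 129 201 230 236 242 243 242 239 233 235 236 236 236]
 [172 125  83  58 123 223 244 242 237 241 242 242 243 242 240 239 237 236]]
```

```bash
python3 -m crank '[{"delta_rot":[0,0,0],"xyz":[-0.0007,-0.002,0],"fingers":1.0}]' >/dev/null
python3 st.py;  python3 -m crank '[{"delta_rot":[0,0,0],"xyz":[-0.0006,-0.002,0],"fingers":1.0}]' >/dev/null
python3 st.py
```

```text
t 11.1 phi 5.927296514532609 r 0.04192188977858801 Ftan(resisting +) 3.913789989287993 Frad 0.33851808903931424 fz 8.197011049211461 pos [0.4695 0.1201 0.1137] q7 -2.261458841316353
t 11.2 phi 5.976983752334377 r 0.04187935324347806 Ftan(resisting +) 3.814211337033335 Frad -0.057825257917940395 fz 9.130151148162977 pos [0.4687 0.122  0.1138] q7 -2.2659461445587654
```

```bash
echo "
sys.exit(-fs@T>6.5)" >> st.py
python3 -m crank '[{"delta_rot":[0,0,0],"xyz":[-0.0005,-0.002,0.0],"fingers":1.0}]' >/dev/null; python3 st.py &&
python3 -m crank '[{"delta_rot":[0,0,0],"xyz":[-0.0004,-0.0021,0],"fingers":1.0}]' >/dev/null && python3 st.py &&
python3 -m crank '[{"delta_rot":[0,0,0],"xyz":[-0.0003,-0.0021,0],"fingers":1.0}]' >/dev/null && python3 st.py &&
python3 -m crank '[{"delta_rot":[0,0,0],"xyz":[-0.0002,-0.0021,0],"fingers":1.0}]' >/dev/null && python3 st.py
```

```text
t 11.3 phi 6.025883433079447 r 0.04191393780155127 Ftan(resisting +) 4.3494300955203204 Frad -0.10882751746934019 fz 7.605042764917215 pos [0.4679 0.1239 0.1137] q7 -2.2703675445548006False
```

```bash
sed -i 's/sys.exit(.*/sys.exit(int(-fs@T>6.5))/' st.py
python3 -m crank '[{"delta_rot":[0,0,0],"xyz":[-0.0004,-0.0021,0],"fingers":1.0}]' >/dev/null && python3 st.py &&
python3 -m crank '[{"delta_rot":[0,0,0],"xyz":[-0.0003,-0.0021,0],"fingers":1.0}]' >/dev/null && python3 st.py &&
python3 -m crank '[{"delta_rot":[0,0,0],"xyz":[-0.0002,-0.0021,0],"fingers":1.0}]' >/dev/null && python3 st.py
```

```text
t 11.4 phi 6.0773139683294275 r 0.04189281079208896 Ftan(resisting +) 3.4815647595782346 Frad 1.7508954643148358 fz 8.701053186526506 pos [0.4672 0.1259 0.1137] q7 -2.2750374047897934
t 11.5 phi 6.128252513974742 r 0.04188971639805146 Ftan(resisting +) 4.138577003622073 Frad 0.523225127065269 fz 9.987752479328009 pos [0.4667 0.128  0.1137] q7 -2.2796298594597872
t 11.6 phi 6.179255212458272 r 0.04192207552219203 Ftan(resisting +) 3.1920227184073764 Frad 1.3567522405643297 fz 9.961151778100222 pos [0.4662 0.1301 0.1137] q7 -2.2841031454257905
```

```bash

python3 -m crank '[{"delta_rot":[0,0,0],"xyz":[-0.0001,-0.0021,-0.0005],"fingers":1.0}]' >/dev/null && python3 st.py &&
python3 -m crank '[{"delta_rot":[0,0,0],"xyz":[0.0,-0.0021,0],"fingers":1.0}]' >/dev/null && python3 st.py &&
python3 -m crank '[{"delta_rot":[0,0,0],"xyz":[0.0001,-0.0021,0],"fingers":1.0}]' >/dev/null && python3 st.py &&
python3 -m crank '[{"delta_rot":[0,0,0],"xyz":[0.0002,-0.0021,0],"fingers":1.0}]' >/dev/null && python3 st.py &&
python3 -m crank '[{"delta_rot":[0,0,0],"xyz":[0.0003,-0.0021,0],"fingers":1.0}]' >/dev/null && python3 st.py &&
python3 -m crank '[{"delta_rot":[0,0,0],"xyz":[0.0004,-0.0021,0],"fingers":1.0}]' >/dev/null && python3 st.py
```

```text
t 11.7 phi 6.226045935320827 r 0.04201177463737645 Ftan(resisting +) 3.768601748246797 Frad -1.942948351812886 fz 0.7757933003851983 pos [0.4658 0.132  0.1138] q7 -2.2877317051552817
t 11.8 phi 6.2828911294415875 r 0.0419823740634361 Ftan(resisting +) 3.494212566390184 Frad 0.8652597965717221 fz 7.873956089097924 pos [0.4655 0.1343 0.1137] q7 -2.2921751681418088
t 11.9 phi 0.05635488089027487 r 0.041972549088268925 Ftan(resisting +) 2.772664425938102 Frad -0.6756571054119205 fz 7.581224223529557 pos [0.4654 0.1367 0.1137] q7 -2.2965309694445635
t 12.0 phi 0.10886914136596308 r 0.0419982500929516 Ftan(resisting +) 4.569419277354709 Frad -0.6985181656258554 fz 7.386188344222331 pos [0.4653 0.1389 0.1137] q7 -2.3008130310736505
t 12.1 phi 0.15249433991699568 r 0.04199343305175002 Ftan(resisting +) 5.681645882368353 Frad -1.1221263932129149 fz 9.807110782027156 pos [0.4654 0.1408 0.1137] q7 -2.3050374936803086
t 12.2 phi 0.18990345010910484 r 0.042035137203038316 Ftan(resisting +) 7.810823370454034 Frad -0.5014147246462252 fz 11.783658018418887 pos [0.4655 0.1423 0.1137] q7 -2.3091788502832244
```

```bash

python3 -m crank '[{"delta_rot":[0,0,0],"xyz":[0.0001,-0.0005,0],"fingers":1.0}]' >/dev/null ; python3 st.py; python3 im.py 4 f4.npy | sed -n '9,15p'; python3 st.py
```

```text
t 12.3 phi 0.197942598543998 r 0.042025277950142645 Ftan(resisting +) 7.6504534921697145 Frad 0.7048251692622599 fz 11.583635265297387 pos [0.4655 0.1427 0.1137] q7 -2.310103884518997
97 [103 172 244 245 244 244 244 244 243 243 243 243 243 243 243 243 243 243
 243 243]
98 [114 175 243 245 243 243 243 243 243 243 243 243 243 243 243 243 243 243
 243 243]
99 [165 208 242 244 243 243 243 243 243 243 243 243 243 243 243 243 243 243
 242 242]
100 [227 239 243 243 243 243 243 243 243 243 243 243 243 243 243 243 243 243
t 12.5 phi 0.19685692596010618 r 0.04200913910267671 Ftan(resisting +) 7.0343034491014365 Frad -0.14627946580842116 fz 10.773884361867735 pos [0.4655 0.1426 0.1137] q7 -2.310017315173306
```

```bash
cat > bl.py <<'E'
from h import *
import sys
np.set_printoptions(precision=3,suppress=True)
def cen(F,r,c0,c1):
    w=np.clip(F[r,c0:c1].max()-4-F[r,c0:c1],0,None);return (w@np.arange(c0,c1))/w.sum() if w.sum()>8 else np.nan
c=viewer.read_camera('top')
Yb=np.array([-.0915,.9958]);z=.045
for f in sys.argv[1:]:
    F=np.load(f)
    out=[]
    for rows,c0,c1 in(((101,102,103),None,None),((105,106),77,82)):
        for r in rows:
            if c0 is None:
                # pointer holder at row 96
                h=int(round(cen(F,97,60,92)));k=cen(F,r,h-3,h+5)
            else:k=cen(F,r,c0,c1)
            out.append((r,k,atz(c,(160+k,140+r),z)[:2]@Yb*1000))
    print(f,[tuple(np.round(o,2)) for o in out],'d(pointer-mark) mm',np.mean([o[2] for o in out[:3]])-np.mean([o[2] for o in out[3:]]))
E
python3 bl.py f1.npy f2.npy f3.npy f4.npy; python3 st.py
```

```text
f1.npy [(np.float64(101.0), np.float64(73.34), np.float64(251.85)), (np.float64(102.0), np.float64(73.3), np.float64(251.85)), (np.float64(103.0), np.float64(73.26), np.float64(251.86)), (np.float64(105.0), np.float64(78.74), np.float64(241.87)), (np.float64(106.0), np.float64(78.71), np.float64(241.86))] d(pointer-mark) mm 9.989878924508758
f2.npy [(np.float64(101.0), np.float64(70.75), np.float64(256.53)), (np.float64(102.0), np.float64(70.71), np.float64(256.53)), (np.float64(103.0), np.float64(70.7), np.float64(256.47)), (np.float64(105.0), np.float64(78.74), np.float64(241.87)), (np.float64(106.0), np.float64(78.71), np.float64(241.85))] d(pointer-mark) mm 14.6492259967373
f3.npy [(np.float64(101.0), np.float64(70.51), np.float64(256.95)), (np.float64(102.0), np.float64(70.52), np.float64(256.87)), (np.float64(103.0), np.float64(70.52), np.float64(256.81)), (np.float64(105.0), np.float64(78.73), np.float64(241.87)), (np.float64(106.0), np.float64(78.72), np.float64(241.84))] d(pointer-mark) mm 15.021313818527489
f4.npy [(np.float64(101.0), np.float64(68.97), np.float64(259.73)), (np.float64(102.0), np.float64(68.98), np.float64(259.65)), (np.float64(103.0), np.float64(68.98), np.float64(259.58)), (np.float64(105.0), np.float64(78.76), np.float64(241.83)), (np.float64(106.0), np.float64(78.7), np.float64(241.87))] d(pointer-mark) mm 17.806943104598645
t 12.55 phi 0.1968569882305 r 0.04202519722790937 Ftan(resisting +) 5.678928565073631 Frad -0.34049870970033286 fz 10.610472152208832 pos [0.4655 0.1426 0.1137] q7 -2.31004595151556
```

```bash

python3 -m crank '[{"delta_rot":[0,0,0],"xyz":[-0.0011,0.0087,-0.0005],"fingers":1.0},{"delta_rot":[0,0,0],"xyz":[-0.0004,0.0171,-0.0005],"fingers":1.0},{"delta_rot":[0,0,0],"xyz":[0.002,0.0252,-0.0005],"fingers":1.0},{"delta_rot":[0,0,0],"xyz":[0.0059,0.0326,-0.0005],"fingers":1.0},{"delta_rot":[0,0,0],"xyz":[0.0112,0.0391,-0.0005],"fingers":1.0},{"delta_rot":[0,0,0],"xyz":[0.0176,0.0444,-0.0005],"fingers":1.0},{"delta_rot":[0,0,0],"xyz":[0.025,0.0483,-0.0005],"fingers":1.0},{"delta_rot":[0,0,0],"xyz":[0.0331,0.0507,-0.0005],"fingers":1.0},{"delta_rot":[0,0,0],"xyz":[0.0414,0.0515,-0.0005],"fingers":1.0},{"delta_rot":[0,0,0],"xyz":[0.0498,0.0505,-0.0005],"fingers":1.0}]' >/dev/null ; python3 st.py; python3 im.py 2 f5.npy >/dev/null; python3 bl.py f5.npy
```

```text
t 13.55 phi 4.50475267314198 r 0.04192077346188702 Ftan(resisting +) -3.7383827555634785 Frad -2.706472254951588 fz 10.12770876137796 pos [0.5197 0.0981 0.1137] q7 -2.1840475661246948
f5.npy [(np.float64(101.0), np.float64(69.27), np.float64(259.19)), (np.float64(102.0), np.float64(69.29), np.float64(259.09)), (np.float64(103.0), np.float64(69.31), np.float64(258.99)), (np.float64(105.0), np.float64(78.74), np.float64(241.86)), (np.float64(106.0), np.float64(78.71), np.float64(241.85))] d(pointer-mark) mm 17.23677827398859
```

```bash

python3 -m crank '[{"delta_rot":[0,0,0],"xyz":[0.008,-0.0026,-0.0005],"fingers":1.0},{"delta_rot":[0,0,0],"xyz":[0.0153,-0.0067,-0.0005],"fingers":1.0},{"delta_rot":[0,0,0],"xyz":[0.0216,-0.0122,-0.0005],"fingers":1.0},{"delta_rot":[0,0,0],"xyz":[0.0268,-0.0188,-0.0005],"fingers":1.0},{"delta_rot":[0,0,0],"xyz":[0.0305,-0.0263,-0.0005],"fingers":1.0},{"delta_rot":[0,0,0],"xyz":[0.0326,-0.0344,-0.0005],"fingers":1.0},{"delta_rot":[0,0,0],"xyz":[0.0331,-0.0428,-0.0005],"fingers":1.0},{"delta_rot":[0,0,0],"xyz":[0.0319,-0.0511,-0.0005],"fingers":1.0},{"delta_rot":[0,0,0],"xyz":[0.0291,-0.059,-0.0005],"fingers":1.0},{"delta_rot":[0,0,0],"xyz":[0.0248,-0.0662,-0.0005],"fingers":1.0}]' >/dev/null ; python3 st.py
```

```text
t 14.7 phi 2.4938734823219204 r 0.042182481733458635 Ftan(resisting +) -3.4385497571140813 Frad -0.5323793550232968 fz 3.3560959326945796 pos [0.5385 0.1666 0.1138] q7 -2.292879399404898
```

```bash

python3 -m crank '[{"delta_rot":[0,0,0],"xyz":[-0.0057,-0.0062,0],"fingers":1.0},{"delta_rot":[0,0,0],"xyz":[-0.0125,-0.0111,0],"fingers":1.0},{"delta_rot":[0,0,0],"xyz":[-0.0201,-0.0146,0],"fingers":1.0},{"delta_rot":[0,0,0],"xyz":[-0.0282,-0.0165,0],"fingers":1.0},{"delta_rot":[0,0,0],"xyz":[-0.0366,-0.0168,0],"fingers":1.0},{"delta_rot":[0,0,0],"xyz":[-0.0449,-0.0153,0],"fingers":1.0},{"delta_rot":[0,0,0],"xyz":[-0.0527,-0.0123,0],"fingers":1.0},{"delta_rot":[0,0,0],"xyz":[-0.0598,-0.0078,0],"fingers":1.0},{"delta_rot":[0,0,0],"xyz":[-0.0598,-0.0078,0],"fingers":1.0}]' >/dev/null ; python3 st.py; python3 im.py 4 f6.npy|head -30; python3 bl.py f6.npy; python3 st.py
```

```text
t 15.6 phi 0.8745342183387651 r 0.04228775894475177 Ftan(resisting +) -0.5238108587279704 Frad -6.386979620233579 fz -2.674541482545842 pos [0.4773 0.168  0.1139] q7 -2.345613485495029
93 [218 219 219 220 219 203 156 139 142 149 174 202 209 210 209 203 201 202
 203 205]
94 [239 239 240 240 237 214 137 102 105 134 200 232 236 235 234 232 231 231
 231 231]
95 [243 243 243 244 243 217 134  99 102 142 219 243 243 242 242 242 242 242
 242 242]
96 [244 244 244 244 243 218 135  99 102 143 222 244 244 243 243 243 243 243
 243 243]
97 [244 244 244 244 244 220 136  98 102 144 223 244 244 244 243 243 243 243
 243 243]
98 [244 244 244 244 244 226 144 101 100 144 222 244 244 243 243 243 243 243
 243 243]
99 [243 243 243 243 244 236 181 136 136 174 226 243 243 243 243 243 243 243
 243 243]
100 [243 243 243 243 244 244 229 192 207 231 240 243 243 243 243 243 243 243
 243 242]
101 [243 243 243 243 244 244 240 210 227 243 244 243 243 243 243 243 243 243
 243 243]
102 [244 244 244 244 244 244 240 207 228 243 244 243 243 243 243 243 243 243
 243 243]
103 [244 244 243 243 243 244 240 212 229 243 244 243
[... 215 characters left out ...]
43 243 243 243 243 243 243 242 225 206 239 244 243 242 242 242 242 242
 242 242]
107 [243 243 243 243 243 241 235 237 218 191 235 242 242 242 242 242 242 242
 242 241]
f6.npy [(np.float64(101.0), np.float64(77.28), np.float64(244.74)), (np.float64(102.0), np.float64(77.26), np.float64(244.72)), (np.float64(103.0), np.float64(77.27), np.float64(244.63)), (np.float64(105.0), np.float64(78.64), np.float64(242.05)), (np.float64(106.0), np.float64(78.71), np.float64(241.86))] d(pointer-mark) mm 2.7402833393660444
t 15.85 phi 0.884108315023349 r 0.0423002498352161 Ftan(resisting +) 0.04742142783073436 Frad -5.940919049441932 fz -0.45905337086790665 pos [0.4776 0.1683 0.1138] q7 -2.3457192451494553
```

```bash

python3 -m crank '[{"delta_rot":[0,0,0],"xyz":[-0.0019,0.0015,0],"fingers":1.0},{"delta_rot":[0,0,0],"xyz":[-0.0038,0.0037,0],"fingers":1.0},{"delta_rot":[0,0,0],"xyz":[-0.0058,0.0062,0],"fingers":1.0},{"delta_rot":[0,0,0],"xyz":[-0.0076,0.0087,0],"fingers":1.0},{"delta_rot":[0,0,0],"xyz":[-0.0094,0.0114,0],"fingers":1.0},{"delta_rot":[0,0,0],"xyz":[-0.0108,0.0141,0],"fingers":1.0},{"delta_rot":[0,0,0],"xyz":[-0.0117,0.016,0],"fingers":1.0},{"delta_rot":[0,0,0],"xyz":[-0.0124,0.018,0],"fingers":1.0},{"delta_rot":[0,0,0],"xyz":[-0.0124,0.018,0],"fingers":1.0}]' >/dev/null ; python3 st.py; python3 im.py 8 f7.npy>/dev/null; python3 bl.py f7.npy; python3 st.py
```

```text
t 16.75 phi 0.40154774467770404 r 0.042130453124541 Ftan(resisting +) -1.8397518031746778 Frad -4.3037622590677795 fz -5.453646067825152 pos [0.4672 0.151  0.1139] q7 -2.317103451118939
f7.npy [(np.float64(101.0), np.float64(78.33), np.float64(242.84)), (np.float64(102.0), np.float64(78.29), np.float64(242.86)), (np.float64(103.0), np.float64(78.27), np.float64(242.82)), (np.float64(105.0), np.float64(78.6), np.float64(242.11)), (np.float64(106.0), np.float64(78.69), np.float64(241.88))] d(pointer-mark) mm 0.8417027292485102
t 17.2 phi 0.4013432128973776 r 0.042174954170960094 Ftan(resisting +) -2.4711439253851544 Frad -4.742474325069538 fz -4.8766589553526565 pos [0.4671 0.1511 0.1139] q7 -2.3171466705286914
```

```bash

python3 -m crank '[{"delta_rot":[0,0,0],"xyz":[-0.0006,0.002,0],"fingers":1.0},{"delta_rot":[0,0,0],"xyz":[-0.0012,0.004,0],"fingers":1.0},{"delta_rot":[0,0,0],"xyz":[-0.0017,0.006,0],"fingers":1.0},{"delta_rot":[0,0,0],"xyz":[-0.0022,0.008,0],"fingers":1.0},{"delta_rot":[0,0,0],"xyz":[-0.0025,0.009,0],"fingers":1.0},{"delta_rot":[0,0,0],"xyz":[-0.0025,0.009,0],"fingers":1.0}]' >/dev/null ; python3 st.py; python3 im.py 10 f8.npy|sed -n '15,32p'; python3 bl.py f8.npy; python3 st.py
```

```text
t 17.8 phi 0.19511745187677215 r 0.04212084841784023 Ftan(resisting +) -2.718569042164874 Frad -4.591789714583199 fz -5.132079165267154 pos [0.4654 0.1426 0.1139] q7 -2.2998300943469023
100 [243 243 243 243 243 243 243 237 219 184 223 237 243 243 243 243 243 242
 242 242]
101 [243 243 243 243 243 243 244 243 229 207 239 244 243 243 243 243 243 243
 243 243]
102 [243 243 243 243 243 243 244 243 226 207 240 244 243 243 243 243 243 243
 243 243]
103 [243 243 243 243 243 243 243 243 227 209 240 244 243 243 243 243 243 243
 243 243]
104 [243 243 243 243 243 243 243 243 233 214 240 243 243 243 243 243 243 243
 243 243]
105 [243 243 243 243 243 243 243 242 230 210 239 243 242 242 242 242 242 242
 242 242]
106 [243 243 243 243 243 243 243 242 225 203 239 244 243 242 242 242 242 242
 242 241]
107 [243 243 243 243 243 240 235 237 217 190 234 241 241 242 242 242 241 241
 241 241]
108 [242 243 243 244 242 222 187 187 166 149 186 204 225 242 243 242 242 242
 242 242]
f8.npy [(np.float64(101.0), np.float64(78.77), np.float64(242.05)), (np.float64(102.0), np.float64(78.7), np.float64(242.11)), (np.float64(103.0), np.float64(78.71), np.float64(242.03)), (np.float64(105.0), np.float64(78.75), np.float64(241.84)), (np.float64(106.0), np.float64(78.72), np.float64(241.84))] d(pointer-mark) mm 0.22501047160019993
t 18.35 phi 0.19478771154291333 r 0.04211345233639473 Ftan(resisting +) -3.120431999825325 Frad -4.899653412335917 fz -5.8120923237941815 pos [0.4654 0.1425 0.1139] q7 -2.2998924571178625
```

```bash

python3 -m crank '[{"delta_rot":[0,0,0],"xyz":[-0.0001,0.0008,0],"fingers":1.0},{"delta_rot":[0,0,0],"xyz":[-0.0002,0.0016,0],"fingers":1.0},{"delta_rot":[0,0,0],"xyz":[-0.0002,0.0016,0],"fingers":1.0}]' >/dev/null ; python3 im.py 10 f9.npy>/dev/null; python3 bl.py f9.npy; python3 st.py
```

```text
f9.npy [(np.float64(101.0), np.float64(78.97), np.float64(241.7)), (np.float64(102.0), np.float64(78.92), np.float64(241.73)), (np.float64(103.0), np.float64(78.81), np.float64(241.86)), (np.float64(105.0), np.float64(78.75), np.float64(241.84)), (np.float64(106.0), np.float64(78.72), np.float64(241.84))] d(pointer-mark) mm -0.07850500011082318
t 19.2 phi 0.16176108636153289 r 0.042081998767658474 Ftan(resisting +) -2.9584353797041087 Frad -5.423973510472215 fz -5.616676235351289 pos [0.4653 0.1411 0.1139] q7 -2.2966693956104636
```

```bash

python3 -m crank '[{"delta_rot":[0,0,0],"xyz":[0.0004,-0.0002,0.0004],"fingers":1.0},{"delta_rot":[0,0,0],"xyz":[0.0004,-0.0002,0.0004],"fingers":0.4},{"delta_rot":[0,0,0],"xyz":[0.0004,-0.0002,0.0004],"fingers":0.0},{"delta_rot":[0,0,0],"xyz":[0.0004,-0.0002,0.0004],"fingers":0.0},{"delta_rot":[0,0,0],"xyz":[0.0004,-0.0002,0.0004],"fingers":0.0}]'; python3 st.py
python3 -m crank '[{"delta_rot":[0,0,0],"xyz":[0,0,-0.01],"fingers":0.0},{"delta_rot":[0,0,0],"xyz":[0,0,-0.03],"fingers":0.0},{"delta_rot":[0,0,0],"xyz":[0,0,-0.07],"fingers":0.0},{"delta_rot":[0,0,0],"xyz":[0,0,-0.12],"fingers":0.0},{"delta_rot":[0,0,0],"xyz":[0,0,-0.16],"fingers":0.0},{"delta_rot":[0,0,0],"xyz":[0,0,-0.16],"fingers":0.0},{"delta_rot":[0,0,0],"xyz":[0,0,-0.16],"fingers":0.0}]'
python3 im.py 10 f10.npy>/dev/null; python3 bl.py f10.npy
python3 -c "
import numpy as np,cv2
F=np.load('f10.npy');cv2.imwrite('pics/f10.png',cv2.resize(F.astype('uint8'),None,fx=3.7,fy=3.7,interpolation=3))"
```

```text
t: 19.7
eef_pos: [0.4655, 0.1394, 0.1135]
tool_rot: [0.0, 0.999, 0.046, -0.0]
contact_force: [-0.8, 0.9, 0.4]
gripper_width: 0.5
grasp_force: 0.0
t 19.7 phi 0.11964349081363991 r 0.04184668159416181 Ftan(resisting +) -0.918766239154623 Frad 0.810674966079109 fz 0.35481913611034455 pos [0.4655 0.1394 0.1135] q7 -2.2972122265494166
t: 20.4
eef_pos: [0.4662, 0.1396, 0.275]
tool_rot: [0.0, 0.999, 0.045, 0.001]
contact_force: [-0.6, 0.4, -1.8]
gripper_width: 0.497
grasp_force: 0.0
f10.npy [(np.float64(101.0), np.float64(78.97), np.float64(241.69)), (np.float64(102.0), np.float64(78.92), np.float64(241.72)), (np.float64(103.0), np.float64(78.81), np.float64(241.86)), (np.float64(105.0), np.float64(78.74), np.float64(241.86)), (np.float64(106.0), np.float64(78.72), np.float64(241.83))] d(pointer-mark) mm -0.08721224940475736
```

View pics/f10.png

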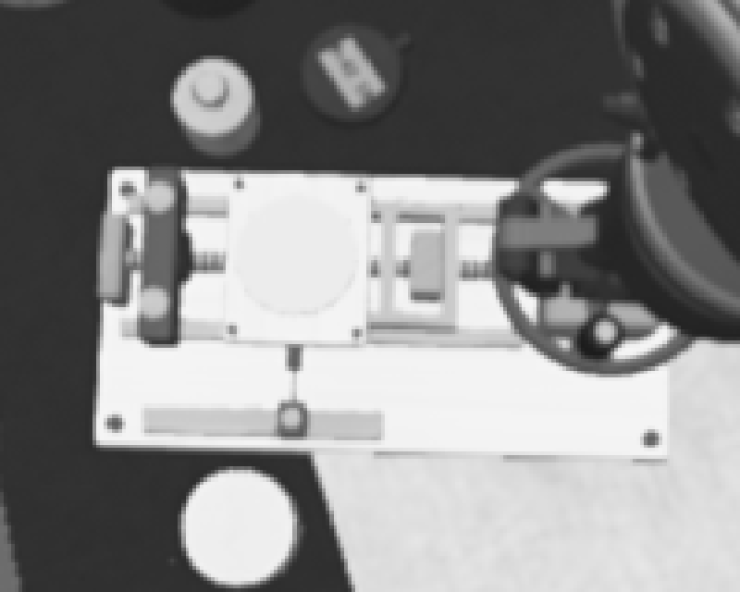

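The picture shows the pointer level with the index (both near column 293) and the nut against the crank-side lug (right of the fork, near column 443). The gripper is clear of the handle and the bystanders are where they were.

```bash
python3 -c "
from h import *;print(job.hand_in())"
```

```text
the job is handed in; nothing more can be done
None
```

The job is handed in: I wound the slide out until it met the rubber stop with roughly 45 N on the buffer (estimated from the handle force), then back from the stop side to within about 0.1 mm of the index, leaving the nut against the crank-side lug, the crank released and nothing around it moved.

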